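# Start the glue timer and hold the frame corner square

## Task

The glued corner of the little wooden frame sags inward and has to be held square while it sets. Start the timer by pressing its three round keys fully in, one at a time and letting each come back up: the smallest, then the middle-sized, then the largest. Then take the aluminium square by its wooden grip, push it flat along the bench into the inside of the corner until its two outer edges lie flush against both battens and the sagging batten is fully square, and finish while still gripping it and pressing it there, without letting go; leave the tin, offcut, brass disc and bottle where they are.

Things in the scene. Friction and masses are not known exactly. Their poses are not given: they have to be found in the camera images.
- key_small (a joint): Travel in m of the smallest key, 14 mm across: 0 up, 0.006 fully in. It springs back; fully in takes 4 N straight down.
- key_middle (a joint): The same for the middle-sized key, 22 mm across.
- key_large (a joint): The same for the largest key, 32 mm across.
- key_small_top (a point): Centre of the top face of the smallest key, on the grey timer fixed on the bench (150 x 75 x 20 mm). The three keys stand in one row along y of this point, 48 mm apart, in any order, each in a low round collar; press straight down.
- key_middle_top (a point): Centre of the top face of the middle-sized key.
- key_large_top (a point): Centre of the top face of the largest key.
- square_grip (a point): Middle of the square's upright wooden grip, 40 mm above its underside. The grip is 20 mm thick along x, 90 mm long along y, and stands from 14 to 58 mm above the underside. x: level, across the grip, towards the square's outer corner, which lies 85 mm along x from here. z: up. About 60 N of grip holds it well; much more makes it creep.
- seat (a point): Point 40 mm above the bench, fixed to the frame, where point square_grip lies when the square is fully home in the squared corner; their axes then coincide. x: level, into the corner along its middle line; the inside corner is 85 mm along x from here and the battens run back from it at 45 degrees to either side of -x. z: up.
- plate: Fixed wooden batten of the frame corner, 190 x 30 mm, 24 mm high, on the -y side of the seat (its inner face runs from the inside corner along -x-y of the seat's axes). Origin on the bench directly under the seat point.
- stud_end (a point): Top inner edge of the free end of the stud, 24 mm above the bench. The stud is the other wooden batten of the frame corner, 160 x 30 mm, 24 mm high, on the +y side of the seat; it turns about an upright dowel at its corner end.
- stud (a joint): Angle in rad by which the stud sags inward from square: 0 is square, and there it meets a firm stop; about 0.08 at rest (its free end then stands some 13 mm inward). It springs back inward when not held: pushing it square takes about 3 to 4 N at its free end.
- square: Aluminium square (0.35 kg), flat: two legs 140 mm long (outer edges), 25 mm wide, 14 mm thick, at a right angle, running back from the outer corner at 45 degrees to either side of -x; a brace with the grip joins them. The very corner is notched out by 12 mm. Origin on its underside, under the middle of the grip; axes as point square_grip.
- tin: Bystander: open dark tin, 72 mm across, 75 mm high, standing loose. Origin under its centre.
- offcut: Bystander: loose wooden offcut, 90 x 40 x 22 mm. Origin under its centre.
- disc: Bystander: loose flat brass disc, 44 mm across, 6 mm thick. Origin under its centre.
- bottle: Bystander: loose bottle, 62 mm across, 200 mm high, off to the left. Origin under its centre.
There are look-alikes about, which are no part of the job. Of the things shaped like the square, the aluminium one is meant. Leave any white look-alike of the part that bears stud_end alone.

How it is judged:
On the way, in this order (a step that is already met when the one before it is completed fails the run):
1. the smallest key alone is pressed in (value of joint key_small above 0.0045 m and value of joint each of key_middle, key_large below 0.002 m), for 0.05 s.
2. the middle-sized key alone is pressed in (value of joint key_middle above 0.0045 m and value of joint each of key_small, key_large below 0.002 m), for 0.05 s.
3. the largest key alone is pressed in (value of joint key_large above 0.0045 m and value of joint each of key_small, key_middle below 0.002 m), for 0.05 s.
4. the square is pressed home against both battens (contact force between the fingers and square above 2 N and contact force between square and plate above 1 N and contact force between square and stud above 1 N and horizontal distance between square_grip and seat below 0.003 m and height (world z) of square below 0.004 m and angle between square's own z axis and vertical below 0.04 rad and angle between the x axis of square and the x axis of seat, either way round below 0.025 rad and value of joint stud below 0.015 rad and value of joint each of key_small, key_middle, key_large below 0.002 m), for 0.3 s.
At the end, for the whole second after the job is handed in: The fingers are on the square (over 2 N) and it presses on both battens with over 1 N each; it lies on the bench (within 4 mm, tilt under 0.04 rad), within 3 mm and 0.025 rad of its seat, and the sagging batten is within 0.015 rad of square; all keys are up (all of step 4); the arm keeps its last pose, push and grip.
It fails at once if two keys are pressed together (value of joint each of key_small, key_middle above 0.003 m or value of joint each of key_small, key_large above 0.003 m or value of joint each of key_middle, key_large above 0.003 m).
It fails at once if a bystander is pushed away or knocked over (distance of any of tin, offcut, disc, bottle from where it was at the start of the episode above 0.025 m or angle between any of tin, bottle's own z axis and vertical above 0.5 rad).
It also fails if it takes over 58 s, if anything falls off the work surface, if the arm or the gripper's body presses on something with over 40 N, if the wrist force passes 120 N, or if a joint passes its speed limit or range.

## Robot

A 6-joint arm with a two-finger parallel gripper is mounted at the origin on the work surface. World frame = base frame: x ahead of the robot, y to its left, z up, the work surface at z = 0. Lengths are in m, angles in rad, forces in N, time in s.
With the tool pointing down it reaches from about 0.35 to 0.725 m from the base axis. Payload 6 kg.
Tool frame: the origin (TCP) lies at the very end of the fingers, on their centre line; the grasp point (between the pads) lies 19 mm behind it; x points along the fingers, y is the direction in which the jaws open and shut, and the axes are right-handed (so a half turn about x gives the same grasp; the last joint's range is limited). The gripper opens to 85 mm and grips with 20 to 120 N. Pads are 22 mm wide; open, the fingers measure 114 mm over their backs; the gripper's body (76 mm by 85 mm) begins 54 mm behind the grasp point. The pads swing forward as they close: fully open they stand 13 mm farther back than shut.
Start: joints at [1.54, 0.04, 0.085, 0, -1.615, -0.334], TCP at [0.214, 0.561, 0.231] pointing down, gripper open.
Joint ranges: [-2.56, 2.56], [-1.29, 2.01], [-1.08, 1.49], [-3.29, 1.98], [-2.81, -0.18], [-2.99, 2.99]. Speed limits (rad/s): [2.57, 2.57, 3.01, 3.14, 3.14, 3.14].

## Interface

Orientations are given as a unit quaternion [x, y, z, w].
In Python, from workcell import ctrl, eyes, ticket gives the robot as it stands.
- The arm moves only by the shell command python3 -m handwheel 'ROWS'. ROWS is JSON, a list of rows, each a list of 7 numbers: the shift along the tool's x, y, z in mm, then the turn, a rotation vector about the tool's x, y, z in degrees, then the opening, from -1 (shut) to 1 (fully open). In form: [[x, y, z, ax, ay, az, gripper], ...]. A call has 1 to 10 rows; each row shifts and turns the pose as measured when the row begins, along the tool's axes as they then stand; what a row does not reach is not made up. A row lasts 1/10 s, in which the tool goes at most 50 mm and 8.59 degrees, less where a joint would pass 70% of its speed; a pose out of reach is approached as far as the arm can. A call is refused whole if a number of a shift passes 50 or a number of a turn 8.59, either way. A call with a gripper value outside its range is refused whole. The fingers move at their own pace and stop on an object; the grip force is fixed at half the most. Time passes only in rows, so rows that do not move let the fingers close. It gives the time, the measured TCP pose, the force and the opening at its end, in the units of the state.
- ctrl.get_obs(): the state, without advancing time (a new reading comes with each control period).
- eyes.get_image(name): name is "scene" or "side" or "wrist"; returns a dict with "img" (384x512x3 uint8, red, green, blue), "depth" (384x512 float32, m along the optical axis (not along the pixel's ray), 0 where there is no reading), "fx", "fy", "cx", "cy" (pixels), "rvec" (rotation vector, rad) and "tvec" (3), from world to camera coordinates, as OpenCV has them; the wrist camera has in their place "tool_from_camera" (4x4, takes a point from camera to tool coordinates, whose origin is the TCP and whose axes are the tool frame's). Camera axes: x right, y down, z forward; pixel columns grow to the right and rows downward; lengths in m; the calibration is good to about 2 mm. A picture is of the moment at which its call begins: read the wrist's pose just before it.
- ticket.job_done(): hands the job in, once; it reports no verdict.
The state is a dict: "t": time; "joints": joint angles; "qd": joint speeds; "joint_torque": joint torques, N m; "ee_pos": TCP position; "tool_rot": TCP orientation; "contact_force": force on the tool from outside, world axes, zero at the start; "wrist_torque": the same for the moment, N m; "opening": finger opening in m.
Only numpy, scipy, OpenCV 4.12 (cv2) and the standard library are available. Lean on these libraries where they do the work, as an engineer would, in place of code of your own. Each camera call takes 0.05 s, during which the arm holds its last target.

## Working session

There is one attempt and no reset: what is moved stays moved. The work goes in short steps, Python scripts to look and compute and a shell command to move; the robot and the scene stay as the last step left them, time stands still between calls to the robot, and variables do not carry over. Pictures are saved under pics/ and viewed, and the job is handed in when it is done.

```bash
ls; mkdir -p pics; cat > h.py <<'E'
import numpy as np, cv2
from scipy.spatial.transform import Rotation as R
from workcell import ctrl, eyes, ticket
def cam(name):
    o=ctrl.get_obs(); d=eyes.get_image(name)
    if name=="wrist":
        T=np.eye(4);T[:3,:3]=R.from_quat(o["tool_rot"]).as_matrix();T[:3,3]=o["ee_pos"]
        M=T@np.array(d["tool_from_camera"])
    else:
        W=np.eye(4);W[:3,:3]=cv2.Rodrigues(np.array(d["rvec"],float))[0];W[:3,3]=np.array(d["tvec"]).ravel()
        M=np.linalg.inv(W)
    d["M"]=M
    return d
def cloud(d):
    h,w=d["depth"].shape;u,v=np.meshgrid(np.arange(w),np.arange(h));z=d["depth"]
    p=np.stack([(u-d["cx"])/d["fx"]*z,(v-d["cy"])/d["fy"]*z,z],-1)
    P=p@d["M"][:3,:3].T+d["M"][:3,3]; P[z==0]=np.nan
    return P
def save(d,n): 
    cv2.imwrite("pics/"+n+".png",cv2.cvtColor(d["img"],cv2.COLOR_RGB2BGR))
    np.savez("pics/"+n+".npz",img=d["img"],P=cloud(d),M=d["M"],k=[d["fx"],d["fy"],d["cx"],d["cy"]])
E
python3 - <<'E'
from h import *
for n in("scene","side","wrist"): save(cam(n),n+"0")
print(ctrl.get_obs())
E
```

```text
pics
{'t': 0.15, 'joints': array([ 1.53972416e+00,  4.06937100e-02,  8.40480163e-02, -3.22125424e-04,
       -1.61549217e+00, -3.33716685e-01]), 'qd': array([-0.00094952, -0.00194815,  0.00275312,  0.00074309,  0.00061031,
        0.00030198]), 'joint_torque': array([-2.67611293e-03, -3.68616414e+01,  3.47691429e+01,  6.93611428e+00,
       -4.42396631e-03, -2.48318294e-06]), 'ee_pos': array([0.21389899, 0.56031353, 0.2305041 ]), 'tool_rot': array([-0.6953372 ,  0.1287395 ,  0.69541916,  0.12776743]), 'contact_force': array([-0.62715679,  0.51342516,  0.42060967]), 'wrist_torque': array([-0.00187965, -0.00542761, -0.00841042]), 'opening': 0.08510600804572965}
```

View pics/scene0.png

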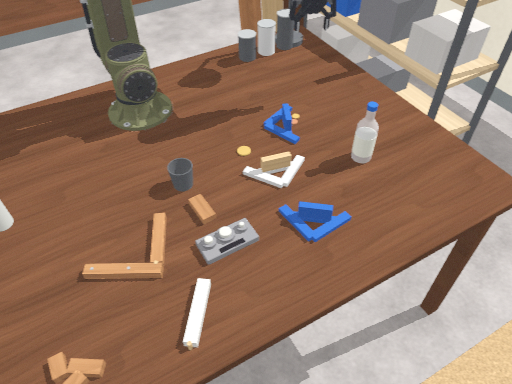

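View pics/side0.png

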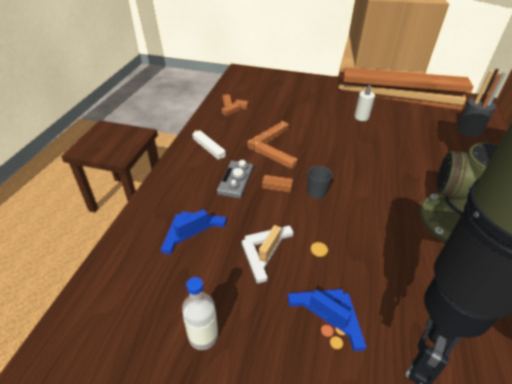

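View pics/wrist0.png

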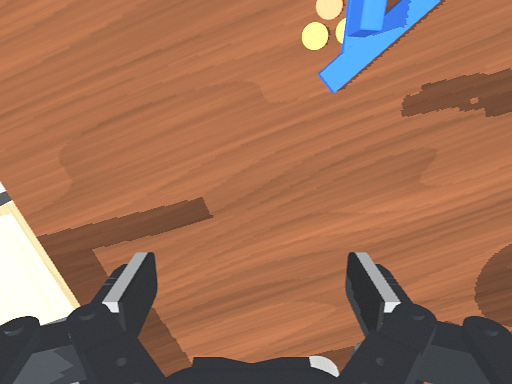

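The scene picture shows three square-shaped things: blue at (283,125), aluminium with a wooden grip at (275,168) and blue at (315,220). The aluminium one is meant. The timer is at (227,240), the frame corner near (160,268), and the white batten look-alike at (197,312). The disc is at (244,151), tin (181,174), offcut (201,208) and bottle (365,135). I'll enlarge and measure.

```bash
python3 - <<'E'
from h import *
z=np.load("pics/scene0.npz");im=z["img"][:,:,::-1];P=z["P"]
c=im[140:260,190:350]; a=cv2.resize(c,None,fx=5,fy=5,interpolation=cv2.INTER_CUBIC);cv2.imwrite("pics/c1.png",a)
c=im[190:300,75:275]; a=cv2.resize(c,None,fx=4,fy=4,interpolation=cv2.INTER_CUBIC);cv2.imwrite("pics/c2.png",a)
for n,(u,v) in dict(grip=(275,161),cornerAl=(285,183),legL=(247,174),legR=(302,161),k1=(208,239),k2=(226,233),k3=(241,226),plate=(120,270),stud=(158,235),tin=(181,165),off=(201,207),disc=(244,151),bottle=(365,150),table=(220,190)).items(): print(n,P[v,u].round(4))
E
```

```text
grip [0.51   0.2465 0.0477]
cornerAl [0.5724 0.2434 0.0118]
legL [0.4792 0.1679 0.0068]
legR [0.5195 0.3387 0.0111]
k1 [ 0.6628 -0.0447  0.0422]
k2 [0.6683 0.0033 0.0413]
k3 [0.6633 0.0492 0.0349]
plate [ 0.6254 -0.2658  0.0235]
stud [ 0.5711 -0.1473  0.0222]
tin [3.848e-01 3.000e-04 4.810e-02]
off [ 0.5403 -0.0101  0.0219]
disc [0.3829 0.2102 0.0053]
bottle [0.6137 0.497  0.0565]
table [0.4914 0.0709 0.0008]
```

View pics/c1.png

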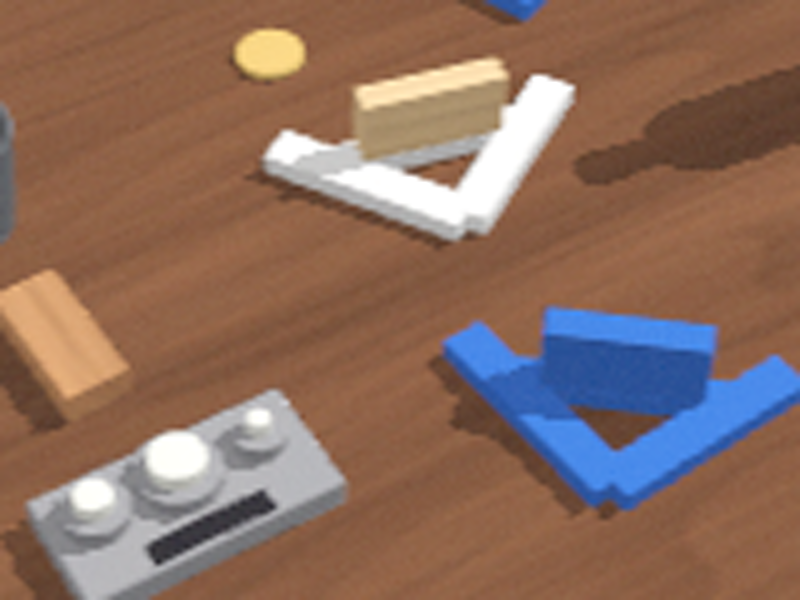

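View pics/c2.png

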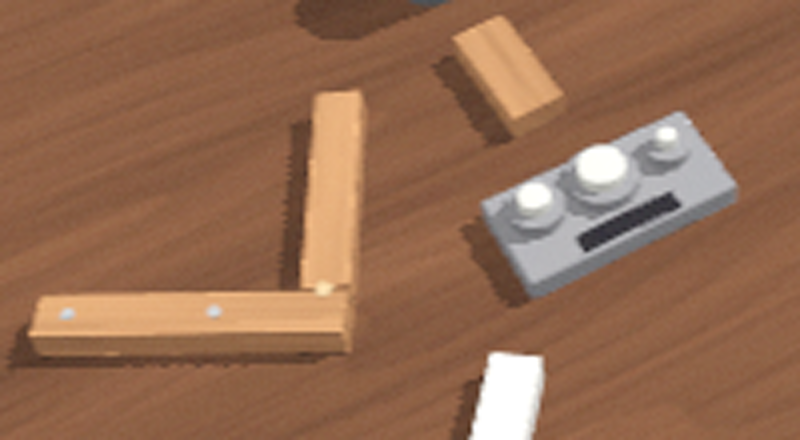

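Key order along the row: small at scene (241,226), large in the middle (226,233), middle-sized at (208,239). The aluminium/wooden-grip square at (275,168) is confirmed in the crop. Next I'll measure the keys and frame from the cloud.

```bash
python3 - <<'E'
from h import *
z=np.load("pics/scene0.npz");P=z["P"];im=z["img"]
def sel(x0,x1,y0,y1,z0,z1): return (P[...,0]>x0)&(P[...,0]<x1)&(P[...,1]>y0)&(P[...,1]<y1)&(P[...,2]>z0)&(P[...,2]<z1)
m=sel(.6,.75,-.1,.12,.029,.06)
n,l,s,c=cv2.connectedComponentsWithStats(m.astype(np.uint8))
for i in range(1,n):
    if s[i,4]>5:
        q=P[l==i];print(s[i,4],c[i].round(1),q.mean(0).round(4),q.max(0).round(4),q.min(0).round(4))
for nm,b in dict(tin=(.3,.46,-.06,.07,.03,.1),disc=(.33,.43,.17,.26,.003,.01),off=(.48,.62,-.07,.06,.018,.03),frame=(.45,.75,-.4,-.08,.02,.03),sq=(.4,.62,.12,.36,.0105,.02),grip=(.4,.62,.12,.36,.052,.07),box=(.6,.75,-.1,.12,.017,.023)).items():
    m=sel(*b);q=P[m];r=cv2.minAreaRect((q[:,:2]*1000).astype(np.float32));print(nm,m.sum(),r,cv2.boxPoints(r).round(0).tolist())
o=ctrl.get_obs();print(R.from_quat(o["tool_rot"]).as_matrix().round(3))
d=cam("wrist");print(d["M"].round(3),d["tool_from_camera"],d["fx"])
E
```

```text
73 [241.6 225.5] [0.6621 0.0517 0.0342] [0.6742 0.0676 0.0448] [0.6454 0.0381 0.0291]
212 [225.5 233.2] [0.6646 0.0034 0.0364] [0.6839 0.0292 0.0448] [ 0.6365 -0.0177  0.0291]
137 [208.7 241.1] [ 0.6646 -0.0444  0.0351] [ 0.6797 -0.0258  0.0445] [ 0.6432 -0.062   0.0291]
tin 517 ((415.0848388671875, -11.628063201904297), (67.94013214111328, 72.19369506835938), 62.57209396362305) [[367.0, -25.0], [431.0, -58.0], [463.0, 2.0], [399.0, 35.0]]
disc 98 ((382.759033203125, 215.63150024414062), (86.95404052734375, 58.09351348876953), 7.412757396697998) [[336.0, 239.0], [343.0, 181.0], [430.0, 192.0], [422.0, 250.0]]
off 364 ((537.3073120117188, -6.534442901611328), (91.39360046386719, 40.4483528137207), 3.0250463485717773) [[491.0, 11.0], [493.0, -29.0], [584.0, -24.0], [582.0, 16.0]]
frame 1452 ((587.9527587890625, -170.22312927246094), (295.8619384765625, 206.18701171875), 55.49037170410156) [[419.0, -234.0], [589.0, -351.0], [757.0, -107.0], [587.0, 10.0]]
sq 566 ((488.6224365234375, 257.2575378417969), (141.17649841308594, 144.708984375), 32.036865234375) [[390.0, 281.0], [467.0, 158.0]
[... 166 characters left out ...]
, 208.0], [524.0, 297.0], [500.0, 302.0]]
box 789 ((669.5508422851562, 4.932518005371094), (76.74754333496094, 149.43630981445312), 0.7237539887428284) [[630.0, 79.0], [632.0, -70.0], [709.0, -69.0], [707.0, 80.0]]
[[-0.    -0.357 -0.934]
 [-0.001 -0.934  0.357]
 [-1.     0.001 -0.   ]]
[[-0.357 -0.888 -0.291  0.288]
 [-0.934  0.34   0.109  0.531]
 [ 0.002  0.311 -0.95   0.372]
 [ 0.     0.     0.     1.   ]] [[-8.25547922e-04 -3.10978119e-01  9.50416713e-01 -1.41379118e-01]
 [ 9.99999657e-01 -1.89587602e-04  8.06583083e-04  6.69370869e-04]
 [-7.06424647e-05  9.50417052e-01  3.10978169e-01 -7.96356647e-02]
 [ 0.00000000e+00  0.00000000e+00  0.00000000e+00  1.00000000e+00]] 329.03864739101545
```

```bash
cat >> h.py <<'E'
def yaw(Rm): return np.degrees(np.arctan2(Rm[1,1],Rm[0,1]))
def plan(target,yawt=None,step=40,g=1,ang=8):
    o=ctrl.get_obs();p=np.array(o["ee_pos"]);Rm=R.from_quat(o["tool_rot"]).as_matrix()
    d=np.array(target)-p
    Rt=np.eye(3)
    y0=yaw(Rm); yt=y0 if yawt is None else yawt
    c,s=np.cos(np.radians(yt)),np.sin(np.radians(yt))
    Rt=np.array([[0,c,s],[0,s,-c],[-1,0,0]])
    rv=R.from_matrix(Rm.T@Rt).as_rotvec(degrees=True)
    n=int(max(1,np.ceil(np.linalg.norm(d)*1000/step),np.ceil(np.abs(rv).max()/ang)))
    print("t",round(o["t"],2),"at",p.round(4),"yaw",round(y0,2),"rv",rv.round(2),"F",np.array(o["contact_force"]).round(1),"n",n)
    rows=[]
    for i in range(n):
        sh=(Rm.T@d*1000/n)
        rows.append([round(float(x),1) for x in sh]+[round(float(x),2) for x in rv/n]+[g])
        Rm=Rm@R.from_rotvec(rv/n,degrees=True).as_matrix()
    print(str(rows).replace(" ",""))
E
python3 - <<'E'
from h import *
plan([.49,.235,.26],168.6)
E
```

```text
t 0.2 at [0.2139 0.5603 0.2306] yaw -110.9 rv [ 8.05e+01 -5.00e-02 -5.00e-02] F [-0.1  0.3 -0.2] n 11
[[-2.6,18.7,-34.0,7.32,-0.0,-0.0,1],[-2.6,14.2,-36.1,7.32,-0.0,-0.0,1],[-2.7,9.5,-37.6,7.32,-0.0,-0.0,1],[-2.7,4.6,-38.5,7.32,-0.0,-0.0,1],[-2.7,-0.3,-38.8,7.32,-0.0,-0.0,1],[-2.7,-5.3,-38.4,7.32,-0.0,-0.0,1],[-2.7,-10.1,-37.4,7.32,-0.0,-0.0,1],[-2.7,-14.8,-35.9,7.32,-0.0,-0.0,1],[-2.7,-19.3,-33.7,7.32,-0.0,-0.0,1],[-2.7,-23.4,-30.9,7.32,-0.0,-0.0,1],[-2.7,-27.1,-27.7,7.32,-0.0,-0.0,1]]
```

```bash
python3 -m handwheel '[[-3,19,-34,7.3,0,0,1],[-3,14,-36,7.3,0,0,1],[-3,9,-38,7.3,0,0,1],[-3,5,-38,7.3,0,0,1],[-3,0,-39,7.3,0,0,1],[-3,-5,-38,7.3,0,0,1],[-3,-10,-37,7.3,0,0,1],[-3,-15,-36,7.3,0,0,1],[-3,-19,-34,7.3,0,0,1],[-3,-23,-31,7.3,0,0,1]]'
python3 - <<'E'
from h import *
plan([.49,.235,.26],168.6)
E
```

```text
t: 1.2
ee_pos: [0.4628, 0.2511, 0.2587]
tool_rot: [-0.473, 0.529, 0.471, 0.525]
contact_force: [0.1, 0.2, 0.5]
opening: 0.0853
t 1.2 at [0.4628 0.2511 0.2587] yaw 173.71 rv [ 5.11 -0.35 -0.1 ] F [0.1 0.2 0.5] n 1
[[-1.3,-28.8,-13.0,5.11,-0.35,-0.1,1]]
```

```bash
python3 -m handwheel '[[-1,-29,-13,5.1,-0.3,0,1],[0,0,0,0,0,0,1],[0,0,0,0,0,0,1]]'
python3 - <<'E'
from h import *
d=cam("wrist");save(d,"w1")
P=cloud(d)
np.set_printoptions(suppress=True)
z=P[...,2]
print(np.nanmin(P[...,0]),np.nanmax(P[...,0]),np.nanmin(P[...,1]),np.nanmax(P[...,1]))
for nm,b in dict(grip=(.4,.62,.12,.36,.052,.07),sq=(.4,.64,.12,.38,.0105,.02)).items():
    m=(P[...,0]>b[0])&(P[...,0]<b[1])&(P[...,1]>b[2])&(P[...,1]<b[3])&(z>b[4])&(z<b[5]);q=P[m]
    r=cv2.minAreaRect((q[:,:2]*1000).astype(np.float32));print(nm,m.sum(),r,cv2.boxPoints(r).round(1).tolist(),np.median(q[:,2]))
E
```

```text
t: 1.5
ee_pos: [0.4933, 0.2301, 0.2601]
tool_rot: [-0.444, 0.551, 0.444, 0.55]
contact_force: [1.1, -0.5, -0.5]
opening: 0.0853
0.1682610553163748 0.9098594749442042 0.01049160287566872 0.6550031447463847
grip 1439 ((499.84881591796875, 253.5856170654297), (89.56114196777344, 19.893709182739258), 77.25856018066406) [[480.29998779296875, 212.10000610351562], [499.70001220703125, 207.6999969482422], [519.4000244140625, 295.1000061035156], [500.0, 299.5]] 0.05657595629021406
sq 4237 ((465.4382629394531, 290.3388366699219), (140.08895874023438, 219.19821166992188), 32.43949508666992) [[347.5, 345.29998779296875], [465.1000061035156, 160.3000030517578], [583.2999877929688, 235.39999389648438], [465.79998779296875, 420.3999938964844]] 0.012591145667481984
```

View pics/w1.png

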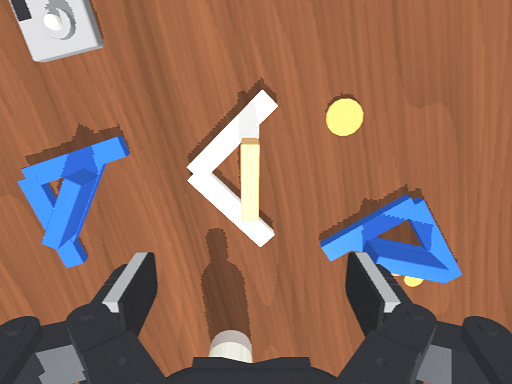

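Wrist picture: the aluminium square's corner is at pixel (190,175) and its grip spans (250,140)-(250,220). It measures 90 x 20 mm centred at (0.500, 0.254), with x heading -12.7°. The disc is at (344,117). Now to the keys, closing the fingers on the way.

```bash
python3 - <<'E'
from h import *
plan([.665,.02,.16],180,g=-1)
E
```

```text
t 1.55 at [0.493  0.2304 0.2599] yaw 167.9 rv [-12.1   -0.06  -0.09] F [-1.5  0.3  0. ] n 8
[[12.5,-26.5,-21.2,-1.51,-0.01,-0.01,-1],[12.5,-26.0,-21.9,-1.51,-0.01,-0.01,-1],[12.5,-25.4,-22.6,-1.51,-0.01,-0.01,-1],[12.5,-24.8,-23.2,-1.51,-0.01,-0.01,-1],[12.5,-24.2,-23.9,-1.51,-0.01,-0.01,-1],[12.5,-23.5,-24.5,-1.51,-0.01,-0.01,-1],[12.5,-22.9,-25.1,-1.51,-0.01,-0.01,-1],[12.5,-22.2,-25.7,-1.51,-0.01,-0.01,-1]]
```

```bash
python3 -m handwheel '[[12.5,-26.5,-21,-1.5,0,0,-1],[12.5,-26,-22,-1.5,0,0,-1],[12.5,-25.5,-22.5,-1.5,0,0,-1],[12.5,-25,-23,-1.5,0,0,-1],[12.5,-24,-24,-1.5,0,0,-1],[12.5,-23.5,-24.5,-1.5,0,0,-1],[12.5,-23,-25,-1.5,0,0,-1],[12.5,-22,-26,-1.5,0,0,-1],[0,0,0,0,0,0,-1],[0,0,0,0,0,0,-1]]'
python3 - <<'E'
from h import *
d=cam("wrist");save(d,"w2")
P=cloud(d);z=P[...,2]
m=((P[...,0]>.6)&(P[...,0]<.75)&(P[...,1]>-.1)&(P[...,1]<.12)&(z>.035)&(z<.06)).astype(np.uint8)
n,l,s,c=cv2.connectedComponentsWithStats(m)
for i in range(1,n):
    if s[i,4]>20:
        q=P[l==i];t=q[q[:,2]>np.percentile(q[:,2],50)-.003];print(s[i,4],c[i].round(1),np.median(q[:,2]),((t.max(0)+t.min(0))/2).round(4),(t.max(0)-t.min(0)).round(4),t.mean(0).round(4))
E
```

```text
t: 2.55
ee_pos: [0.6693, 0.0274, 0.1546]
tool_rot: [-0.507, 0.491, 0.51, 0.491]
contact_force: [-0.4, 0.2, 0.7]
opening: 0.0003
657 [266.3  96.1] 0.040459903106600414 [ 0.6595 -0.0433  0.0401] [0.0211 0.0211 0.0053] [ 0.6594 -0.0438  0.0404]
1200 [264. 158.] 0.04065153007037209 [0.6584 0.0041 0.0403] [0.0312 0.0307 0.005 ] [0.6588 0.0036 0.0406]
211 [262.1 213.7] 0.04011009771146251 [0.6583 0.0521 0.0398] [0.0135 0.0132 0.0054] [0.6582 0.0514 0.0401]
```

View pics/w2.png

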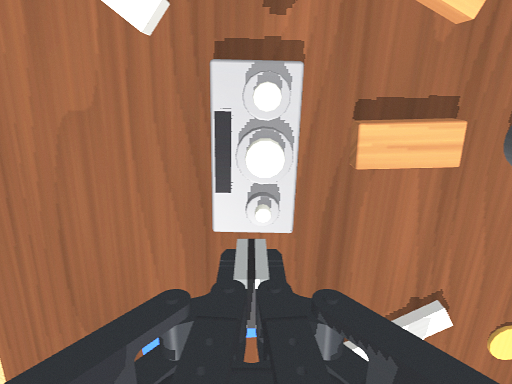

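Wrist picture: small key at (262,214), large at (264,158), middle-sized at (266,96). Diameters measure 13.4, 31 and 21 mm, spacing 48 mm, tops at z≈0.041. Those agree with the description. Now the small key.

```bash
python3 - <<'E'
from h import *
plan([.6585,.052,.052],180,g=-1)
E
```

```text
t 2.6 at [0.669  0.0276 0.1542] yaw -178.02 rv [ 1.98  0.18 -0.22] F [-1.   1.  -0.5] n 3
[[34.1,3.1,8.1,0.66,0.06,-0.07,-1],[34.1,3.2,8.1,0.66,0.06,-0.07,-1],[34.1,3.4,8.1,0.66,0.06,-0.07,-1]]
```

```bash
python3 -m handwheel '[[25,3.1,8.1,0.7,0,0,-1],[34,3.2,8.1,0.7,0,0,-1],[34,3.4,8.1,0.6,0,0,-1],[4,0,0,0,0,0,-1],[0,0,0,0,0,0,-1]]'
python3 - <<'E'
from h import *
plan([.6585,.052,.035],180,g=-1)
E
```

```text
t: 3.1
ee_pos: [0.6583, 0.0595, 0.0615]
tool_rot: [0.502, -0.495, -0.502, -0.501]
contact_force: [-0.4, 0.7, 0.9]
opening: -0.0001
t 3.1 at [0.6583 0.0595 0.0615] yaw -179.55 rv [0.45 0.3  0.32] F [-0.4  0.7  0.9] n 1
[[26.4,-0.0,-7.7,0.45,0.3,0.32,-1]]
```

```bash
python3 -m handwheel '[[4,0,-7.5,0.4,0.3,0.3,-1],[4,0,0,0,0,0,-1],[4,0,0,0,0,0,-1]]'
python3 - <<'E'
from h import *
plan([.6585,.052,.035],180,g=-1)
E
```

```text
t: 3.4
ee_pos: [0.6611, 0.0522, 0.0553]
tool_rot: [0.502, -0.497, -0.499, -0.502]
contact_force: [0.8, -0.1, 0.1]
opening: -0.0003
t 3.4 at [0.6611 0.0522 0.0553] yaw -179.88 rv [0.12 0.06 0.47] F [ 0.8 -0.1  0.1] n 1
[[20.2,2.8,-0.3,0.12,0.06,0.47,-1]]
```

```bash
python3 -m handwheel '[[5,2.5,0,0,0,0,-1],[5,0,0,0,0,0,-1],[5,0,0,0,0,0,-1],[4,0,0,0,0,0,-1],[3,0,0,0,0,0,-1]]'
python3 - <<'E'
from h import *
plan([.6585,.052,.035],180,g=-1)
E
```

```text
t: 3.9
ee_pos: [0.6599, 0.0517, 0.0358]
tool_rot: [0.503, -0.496, -0.498, -0.503]
contact_force: [-10.9, 3.2, 20.7]
opening: -0.0003
t 3.9 at [0.6599 0.0517 0.0358] yaw -179.89 rv [0.11 0.05 0.68] F [-10.9   3.2  20.7] n 1
[[0.8,1.4,0.3,0.11,0.05,0.68,-1]]
```

About 20 N at z 0.036, so the key is bottomed. I'll hold briefly, then lift.

```bash
python3 -m handwheel '[[0,0,0,0,0,0,-1],[-20,0,0,0,0,0,-1],[-20,0,0,0,0,0,-1],[0,0,0,0,0,0,-1]]'
python3 - <<'E'
from h import *
save(cam("wrist"),"w3")
plan([.659,-.0435,.056],180,g=-1)
E
```

```text
t: 4.3
ee_pos: [0.6593, 0.0516, 0.0773]
tool_rot: [0.504, -0.496, -0.498, -0.502]
contact_force: [0.1, -0.3, 1.0]
opening: -0.0003
t 4.35 at [0.6585 0.0516 0.0754] yaw -179.86 rv [0.14 0.   0.52] F [-0.9 -0.3 -0.6] n 3
[[6.5,-0.0,-31.7,0.05,0.0,0.17,-1],[6.5,-0.1,-31.7,0.05,0.0,0.17,-1],[6.5,-0.1,-31.7,0.05,0.0,0.17,-1]]
```

View pics/w3.png

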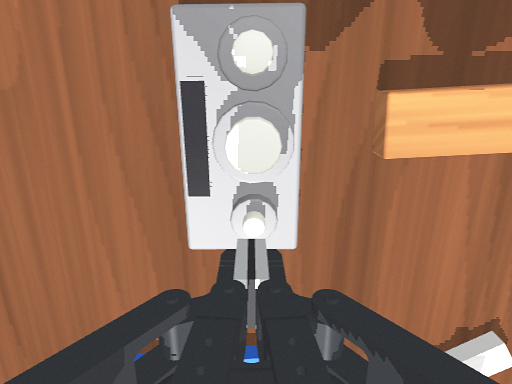

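```bash
python3 - <<'E'
from h import *
for f in("w2","w3"):
    P=np.load(f"pics/{f}.npz")["P"]
    for n,c in dict(s=(.6585,.052),l=(.6587,.004),m=(.6595,-.0436)).items():
        r=np.hypot(P[...,0]-c[0],P[...,1]-c[1])
        print(f,n,[(a,round(float(np.nanmedian(P[...,2][(r>=a/1e3)&(r<(a+2)/1e3)])),4)) for a in range(0,28,2)])
E
```

```text
w2 s [(0, 0.0408), (2, 0.0408), (4, 0.0402), (6, 0.034), (8, 0.0307), (10, 0.0308), (12, 0.0305), (14, 0.0228), (16, 0.0188), (18, 0.0193), (20, 0.019), (22, 0.0197), (24, 0.1904), (26, 0.2005)]
w2 l [(0, 0.0408), (2, 0.041), (4, 0.2309), (6, 0.2311), (8, 0.2053), (10, 0.2037), (12, 0.1889), (14, 0.1825), (16, 0.2059), (18, 0.2099), (20, 0.2099), (22, 0.2106), (24, 0.2122), (26, 0.213)]
w2 m [(0, 0.0406), (2, 0.0407), (4, 0.0408), (6, 0.0408), (8, 0.0403), (10, 0.0314), (12, 0.0307), (14, 0.0308), (16, 0.0306), (18, 0.0282), (20, 0.0188), (22, 0.0189), (24, 0.0189), (26, 0.0189)]
w3 s [(0, 0.1133), (2, 0.1143), (4, 0.1135), (6, 0.1136), (8, 0.1133), (10, 0.1056), (12, 0.1062), (14, 0.1217), (16, 0.1232), (18, 0.1473), (20, 0.149), (22, 0.1473), (24, 0.1327), (26, 0.1314)]
w3 l [(0, 0.0406), (2, 0.0407), (4, 0.0409), (6, 0.0408), (8, 0.0408), (10, 0.0408), (12, 0.0407), (14, 0.0395), (16, 0.0309), (18, 0.0308), (20, 0.0308), (22, 0.0301), (24, 0.0188), (26, 0.0188)]
w3 m [(0, 0.0409), (2, 0.0408), (4, 0.0408), (6, 0.0408), (8, 0.0404), (10, 0.0317), (12, 0.0308), (14, 0.0308), (16, 0.0306), (18, 0.0292), (20, 0.0189), (22, 0.0188), (24, 0.0188), (26, 0.0188)]
```

The timer face reads 1 mm low, so the tops are at 0.042 and fully in is 0.036. The press reached 0.0358 on a hard stop, clear of the 0.032 collar, so it was good. Next is the middle-sized key.

```bash
python3 -m handwheel '[[0,0,-30,0,0,0.2,-1],[0,0,-35,0,0,0.2,-1],[0,0,-25,0,0,0.1,-1],[5,0,-3,0,0,0,-1],[5,0,0,0,0,0,-1],[0,0,0,0,0,0,-1]]'
python3 - <<'E'
from h import *
plan([.6594,-.0436,.036],180,g=-1)
E
```

```text
t: 4.95
ee_pos: [0.6555, -0.0429, 0.0559]
tool_rot: [-0.498, 0.501, 0.504, 0.497]
contact_force: [0.6, 0.0, 0.4]
opening: -0.0
t 4.95 at [ 0.6555 -0.0429  0.0559] yaw -179.79 rv [ 0.21  0.05 -0.56] F [0.6 0.  0.4] n 1
[[19.9,-4.1,-0.7,0.21,0.05,-0.56,-1]]
```

```bash
python3 -m handwheel '[[5,-4,-0.7,0,0,-0.5,-1],[5,0,0,0,0,0,-1],[5,0,0,0,0,0,-1],[4,0,0,0,0,0,-1],[3,0,0,0,0,0,-1]]'; python3 -m handwheel '[[0,0,0,0,0,0,-1]]'

```

```text
t: 5.45
ee_pos: [0.6603, -0.0416, 0.0358]
tool_rot: [0.503, -0.498, -0.501, -0.498]
contact_force: [-12.7, 3.4, 23.9]
opening: 0.0001
t: 5.55
ee_pos: [0.6605, -0.0415, 0.0374]
tool_rot: [0.503, -0.498, -0.501, -0.498]
contact_force: [-2.2, -1.0, 3.9]
opening: 0.0002
```

```bash
python3 -m handwheel '[[-20,0,0,0,0,0,-1],[-15,0,0,0,0,0,-1],[0,0,20,0,0,0,-1],[5,1,24,0,0,0,-1],[5,0,0,0,0,0,-1],[4,0,0,0,0,0,-1],[0,0,0,0,0,0,-1]]'
python3 - <<'E'
from h import *
plan([.6587,.004,.036],180,g=-1)
E
```

```text
t: 6.25
ee_pos: [0.6598, 0.0051, 0.0604]
tool_rot: [0.504, -0.497, -0.501, -0.499]
contact_force: [-0.0, -0.6, -0.2]
opening: -0.0003
t 6.25 at [0.6598 0.0051 0.0604] yaw -179.47 rv [ 0.53 -0.02  0.27] F [-0.  -0.6 -0.2] n 1
[[24.4,1.2,-1.1,0.53,-0.02,0.27,-1]]
```

```bash
python3 -m handwheel '[[5,1,-1,0.5,0,0,-1],[5,0,0,0,0,0,-1],[5,0,0,0,0,0,-1],[5,0,0,0,0,0,-1],[4,0,0,0,0,0,-1],[3,0,0,0,0,0,-1]]'; python3 -m handwheel '[[0,0,0,0,0,0,-1]]'

```

```text
t: 6.85
ee_pos: [0.6594, 0.0022, 0.0357]
tool_rot: [-0.502, 0.499, 0.498, 0.502]
contact_force: [-13.0, 4.7, 24.5]
opening: -0.0005
t: 6.95
ee_pos: [0.6595, 0.0022, 0.0373]
tool_rot: [0.502, -0.499, -0.498, -0.502]
contact_force: [-2.4, -0.5, 3.6]
opening: 0.0
```

All three presses bottomed at ~0.036 with over 20 N. Now I'll lift and view the frame from above.

```bash
python3 -m handwheel '[[-30,0,0,0,0,0,-1],[-40,0,0,0,0,0,0],[-40,0,0,0,0,0,1],[-40,15,-45,0,0,0,1],[-40,15,-45,0,0,0,1],[-20,15,-45,0,0,0,1],[0,15,-45,0,0,0,1],[0,10,-45,0,0,0,1],[0,0,0,0,0,0,1],[0,0,0,0,0,0,1]]'
python3 - <<'E'
from h import *
save(cam("wrist"),"w4")
print(ctrl.get_obs()["ee_pos"])
E
```

```text
t: 7.95
ee_pos: [0.5916, -0.2118, 0.2374]
tool_rot: [0.503, -0.5, -0.497, -0.5]
contact_force: [0.5, 1.1, -0.9]
opening: 0.0858
[ 0.59164437 -0.21161514  0.23740916]
```

View pics/w4.png

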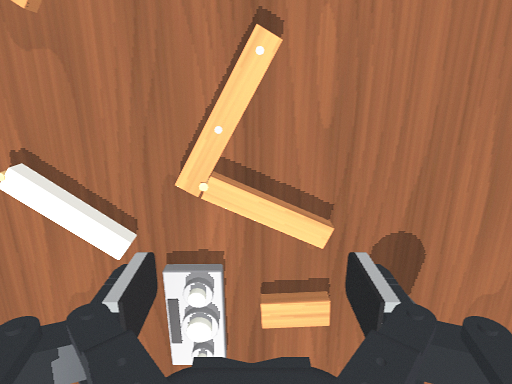

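Wrist picture: the plate, with two screws, runs from (190,187) to (270,35). The stud runs from the dowel at (203,187) to its free end at (328,238). The white look-alike is at (65,210). Now the geometry.

```bash
python3 - <<'E'
from h import *
z=np.load("pics/w4.npz");P=z["P"];Z=P[...,2]
v,u=np.mgrid[:384,:512]
# drop near-vertical: top points only
m=(Z>.0195)&(Z<.03)
pl=cv2.fillPoly(np.zeros(Z.shape,np.uint8),[np.array([[170,188],[255,15],[290,35],[212,172],[197,198]])],1)>0
st=cv2.fillPoly(np.zeros(Z.shape,np.uint8),[np.array([[215,170],[340,225],[328,255],[203,205]])],1)>0
for n,k in(("plate",m&pl),("stud",m&st)):
    q=P[k];print(n,k.sum(),np.median(q[:,2]).round(4))
    r=cv2.minAreaRect((q[:,:2]*1000).astype(np.float32));print(r,cv2.boxPoints(r).round(1).tolist())
    c,U,V=np.linalg.svd(q[:,:2]-q[:,:2].mean(0),full_matrices=False)[0:3];print("mean",q[:,:2].mean(0).round(4),"dir",np.degrees(np.arctan2(V[0,1],V[0,0])).round(2))
E
```

```text
plate 5174 0.0227
((620.3956298828125, -259.02227783203125), (189.93014526367188, 31.691984176635742), 60.823204040527344) [[560.2999877929688, -334.20001220703125], [587.9000244140625, -349.70001220703125], [680.5, -183.8000030517578], [652.9000244140625, -168.39999389648438]]
mean [ 0.6178 -0.2654] dir 60.92
stud 3215 0.0227
((571.1826171875, -149.01425170898438), (30.61825180053711, 153.97914123535156), 66.06958770751953) [[494.6000061035156, -131.8000030517578], [635.2999877929688, -194.1999969482422], [647.7999877929688, -166.3000030517578], [507.0, -103.80000305175781]]
mean [ 0.5724 -0.1501] dir 156.06
```

```bash
python3 - <<'E'
from h import *
z=np.load("pics/w4.npz");P=z["P"]*1000
im=z["img"]
cv2.imwrite("pics/c3.png",cv2.resize(im[120:270,150:350,::-1],None,fx=4,fy=4,interpolation=cv2.INTER_CUBIC))
dw=np.nanmedian(P[185:190,201:206].reshape(-1,3),0);print("dowel",dw)
def line(p,d,q,e):
    A=np.array([[d[0],-e[0]],[d[1],-e[1]]]);t=np.linalg.solve(A,np.array(q)-p);return np.array(p)+t[0]*np.array(d)
a=np.radians(60.87);pd=np.array([np.cos(a),np.sin(a)]);p0=np.array([606.6,-251.3])
se=np.array([494.6,-131.8])
for sag in (.07,.08,.09):
    for sd in(150.87,):
        c,s=np.cos(-sag),np.sin(-sag);e=dw[:2]+np.array([[c,-s],[s,c]])@(se-dw[:2])
        b=np.radians(150.87);k=line(p0,pd,e,np.array([np.cos(b),np.sin(b)]));th=a-np.pi/4
        print(sag,"sq end",e.round(1),"corner",k.round(1),"len",np.linalg.norm(k-e).round(1),"seat",(k-85*np.array([np.cos(th),np.sin(th)])).round(1),np.degrees(th))
E
```

```text
dowel [ 646.79896262 -181.60865511   24.09706495]
0.07 sq end [ 498.5 -121.3] corner [ 636.3 -198.1] len 157.8 seat [ 554.5 -221.3] 15.869999999999992
0.08 sq end [ 499.1 -119.8] corner [ 637.  -196.7] len 157.9 seat [ 555.3 -219.9] 15.869999999999992
0.09 sq end [ 499.7 -118.3] corner [ 637.8 -195.3] len 158.1 seat [ 556.1 -218.5] 15.869999999999992
```

View pics/c3.png

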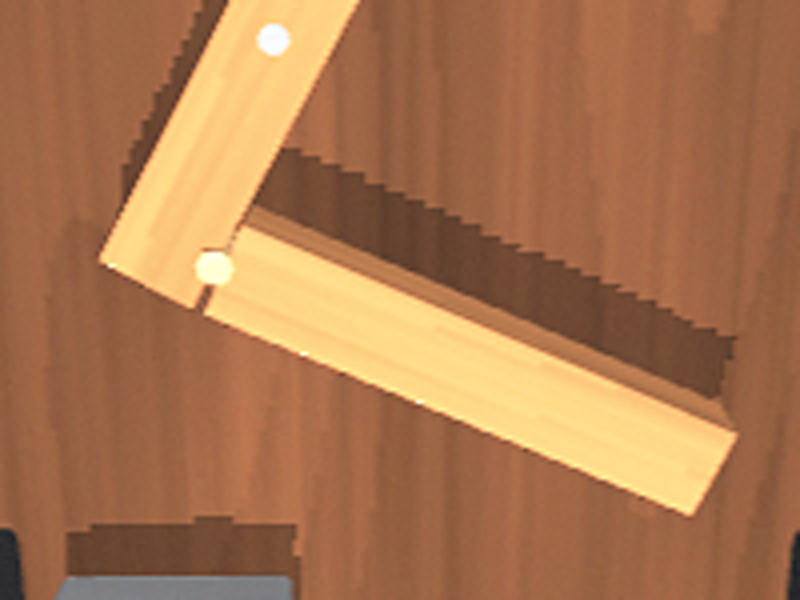

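The inside corner is at about (0.637, -0.197). That puts the seat at about (0.5555, -0.219), heading 15.9°, with the stud sagging about 0.08-0.09, as stated. Now to grasp the square.

```bash
python3 - <<'E'
from h import *
plan([.4998,.2536,.17],167.3,g=1,step=48)
E
```

```text
t 8.0 at [ 0.5916 -0.2116  0.2374] yaw -179.93 rv [12.77 -0.3   0.43] F [ 0.8  1.1 -1. ] n 10
[[6.4,9.2,46.6,1.28,-0.03,0.04,1],[6.4,10.2,46.4,1.28,-0.03,0.04,1],[6.5,11.2,46.1,1.28,-0.03,0.04,1],[6.5,12.2,45.8,1.28,-0.03,0.04,1],[6.5,13.3,45.6,1.28,-0.03,0.04,1],[6.6,14.3,45.2,1.28,-0.03,0.04,1],[6.6,15.3,44.9,1.28,-0.03,0.04,1],[6.6,16.3,44.6,1.28,-0.03,0.04,1],[6.7,17.2,44.2,1.28,-0.03,0.04,1],[6.7,18.2,43.8,1.28,-0.03,0.04,1]]
```

```bash
python3 -m handwheel '[[6,9,45,1.3,0,0,1],[6,10,46,1.3,0,0,1],[6,11,46,1.3,0,0,1],[6,12,46,1.3,0,0,1],[6,13,46,1.3,0,0,1],[6,14,45,1.3,0,0,1],[6,15,45,1.3,0,0,1],[6,16,44,1.3,0,0,1],[6,17,35,1.3,0,0,1],[6,12,15,1.3,0,0,1]]'
python3 -m handwheel '[[0,0,0,0,0,0,1],[0,0,0,0,0,0,1]]'
python3 - <<'E'
from h import *
d=cam("wrist");save(d,"w5");P=cloud(d);z=P[...,2]
m=(P[...,0]>.4)&(P[...,0]<.62)&(P[...,1]>.12)&(P[...,1]<.36)&(z>.052)&(z<.07);q=P[m]
r=cv2.minAreaRect((q[:,:2]*1000).astype(np.float32));print(m.sum(),r)
plan([.4998,.2536,.10],167.3,g=1,step=30)
E
```

```text
t: 9.0
ee_pos: [0.4964, 0.2336, 0.1678]
tool_rot: [-0.443, 0.553, 0.438, 0.552]
contact_force: [0.5, -0.3, 1.1]
opening: 0.0854
t: 9.2
ee_pos: [0.4937, 0.2379, 0.1659]
tool_rot: [-0.445, 0.553, 0.44, 0.55]
contact_force: [-0.1, 0.4, -0.6]
opening: 0.0858
2514 ((499.8926696777344, 254.0337371826172), (90.38179016113281, 20.00868797302246), 77.64299011230469)
t 9.25 at [0.4938 0.2375 0.1658] yaw 167.51 rv [ 0.21 -0.43  0.14] F [-0.   0.6 -0.9] n 3
[[21.9,-0.7,5.8,0.07,-0.14,0.05,1],[21.9,-0.7,5.8,0.07,-0.14,0.05,1],[21.9,-0.8,5.7,0.07,-0.14,0.05,1]]
```

View pics/w5.png

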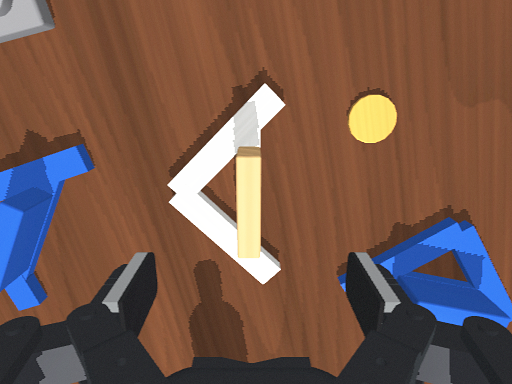

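```bash
python3 - <<'E'
from h import *
z=np.load("pics/w5.npz");P=z["P"];im=z["img"].astype(int)
bl=(im[...,2]>150)&(im[...,2]>im[...,0]+80)&(P[...,2]<.1)
d=P[...,:2]-np.array([.4999,.254]);h=np.radians(-12.5);x=d@[np.cos(h),np.sin(h)];y=d@[-np.sin(h),np.cos(h)]
for s in(1,-1):
    k=bl&(np.abs(y)<.02)&(s*x>0)&(np.abs(x)<.2);print(s,k.sum(),np.abs(x[k]).min() if k.any() else None)
    k=bl&(np.abs(y)<.05)&(s*x>0)&(np.abs(x)<.2);print(s,k.sum(),np.abs(x[k]).min() if k.any() else None)
E
```

```text
1 2049 0.15555324621632646
1 3504 0.1496532461808809
-1 0 None
-1 303 0.1710516568049949
```

Nothing is close to the fingers, so I'll descend.

```bash
python3 -m handwheel '[[22,-1,6,0.1,-0.1,0,1],[22,-1,6,0.1,-0.1,0,1],[10,-0.5,4,0,-0.1,0,1],[0,0,0,0,0,0,1],[0,0,0,0,0,0,1]]'
python3 - <<'E'
from h import *
plan([.4999,.254,.022],167.5,g=1,step=30)
E
```

```text
t: 9.75
ee_pos: [0.5025, 0.2505, 0.1133]
tool_rot: [-0.443, 0.551, 0.44, 0.554]
contact_force: [0.5, -0.3, 0.3]
opening: 0.0853
t 9.75 at [0.5025 0.2505 0.1133] yaw 167.18 rv [-0.32  0.04  0.34] F [ 0.5 -0.3  0.3] n 4
[[22.8,1.0,0.7,-0.08,0.01,0.09,1],[22.8,0.9,0.7,-0.08,0.01,0.09,1],[22.8,0.9,0.7,-0.08,0.01,0.09,1],[22.8,0.9,0.7,-0.08,0.01,0.09,1]]
```

```bash
python3 -m handwheel '[[22,1,0.7,0,0,0,1],[22,1,0.7,0,0,0,1],[22,1,0.7,0,0,0,1],[15,1,0.7,0,0,0,1],[0,0,0,0,0,0,1],[0,0,0,0,0,0,1]]'
python3 - <<'E'
from h import *
plan([.4999,.254,.022],167.5,g=1,step=30)
E
```

```text
t: 10.35
ee_pos: [0.5042, 0.2548, 0.0385]
tool_rot: [-0.443, 0.547, 0.439, 0.559]
contact_force: [0.6, 0.8, 0.9]
opening: 0.0856
t 10.35 at [0.5042 0.2548 0.0385] yaw 167.09 rv [-0.41  0.52  0.85] F [0.6 0.8 0.9] n 1
[[16.4,4.3,-1.9,-0.41,0.52,0.85,1]]
```

```bash
python3 -m handwheel '[[8,4.3,-1.9,-0.4,0.5,0.8,1],[8,0,0,0,0,0,1],[0,0,0,0,0,0,1]]'
python3 - <<'E'
from h import *
plan([.4999,.254,.022],167.5,g=1,step=30)
E
```

```text
t: 10.65
ee_pos: [0.5007, 0.2548, 0.0242]
tool_rot: [-0.443, 0.55, 0.443, 0.553]
contact_force: [0.5, 0.2, 0.7]
opening: 0.0853
t 10.65 at [0.5007 0.2548 0.0242] yaw 167.53 rv [0.03 0.18 0.13] F [0.5 0.2 0.7] n 1
[[2.2,0.7,-0.9,0.03,0.18,0.13,1]]
```

```bash
python3 -m handwheel '[[2,0.7,-0.9,0,0.1,0.1,1],[0,0,0,0,0,0,-1],[0,0,0,0,0,0,-1],[0,0,0,0,0,0,-1],[0,0,0,0,0,0,-1],[0,0,0,0,0,0,-1],[0,0,0,0,0,0,-1],[0,0,0,0,0,0,-1]]'
python3 - <<'E'
from h import *
save(cam("wrist"),"w6");plan([.4999,.254,.122],167.5,g=-1,step=30)
E
```

```text
t: 11.45
ee_pos: [0.5003, 0.2544, 0.0232]
tool_rot: [-0.443, 0.55, 0.443, 0.552]
contact_force: [0.4, 0.3, -0.1]
opening: 0.0193
t 11.5 at [0.5003 0.2544 0.0232] yaw 167.55 rv [0.05 0.13 0.08] F [ 0.7 -0.2  0.7] n 4
[[-24.7,0.0,-0.1,0.01,0.03,0.02,-1],[-24.7,0.0,-0.1,0.01,0.03,0.02,-1],[-24.7,0.1,-0.1,0.01,0.03,0.02,-1],[-24.7,0.1,-0.1,0.01,0.03,0.02,-1]]
```

View pics/w6.png

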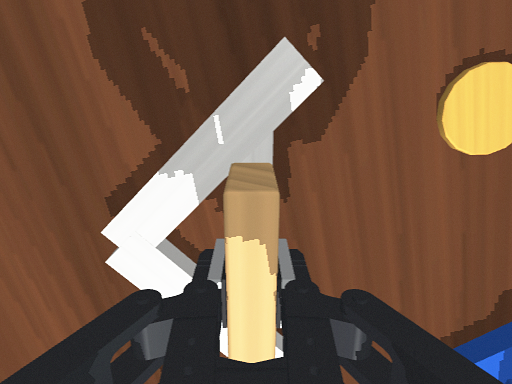

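The fingers hold the wooden grip firmly at an opening of 19.3 mm. Lifting it clear of the tin (75 mm).

```bash
python3 -m handwheel '[[-15,0,0,0,0,0,-1],[-25,0,0,0,0,0,-1],[-30,0,0,0,0,0,-1],[-30,0,0,0,0,0,-1],[-15,0,0,0,0,0,-1],[0,0,0,0,0,0,-1]]'
python3 - <<'E'
from h import *
plan([.495,-.235,.14],195.9,g=-1,step=35)
E
```

```text
t: 12.1
ee_pos: [0.4975, 0.2523, 0.1417]
tool_rot: [-0.442, 0.554, 0.443, 0.549]
contact_force: [0.1, 0.3, -2.9]
opening: 0.0194
t 12.1 at [0.4975 0.2523 0.1417] yaw 167.49 rv [-28.41  -0.14  -0.35] F [ 0.1  0.3 -2.9] n 14
[[0.2,-7.4,-34.0,-2.03,-0.01,-0.02,-1],[0.2,-6.2,-34.3,-2.03,-0.01,-0.02,-1],[0.2,-4.9,-34.5,-2.03,-0.01,-0.02,-1],[0.2,-3.7,-34.6,-2.03,-0.01,-0.02,-1],[0.2,-2.5,-34.7,-2.03,-0.01,-0.02,-1],[0.2,-1.3,-34.8,-2.03,-0.01,-0.02,-1],[0.2,-0.0,-34.8,-2.03,-0.01,-0.02,-1],[0.2,1.2,-34.8,-2.03,-0.01,-0.02,-1],[0.2,2.4,-34.7,-2.03,-0.01,-0.02,-1],[0.2,3.7,-34.6,-2.03,-0.01,-0.02,-1],[0.2,4.9,-34.5,-2.03,-0.01,-0.02,-1],[0.1,6.1,-34.3,-2.03,-0.01,-0.02,-1],[0.1,7.3,-34.0,-2.03,-0.01,-0.02,-1],[0.1,8.5,-33.7,-2.03,-0.01,-0.02,-1]]
```

```bash
python3 -m handwheel '[[0,-4,-18,-2,0,0,-1],[0,-7,-28,-2,0,0,-1],[0,-6,-34,-2,0,0,-1],[0,-5,-34,-2,0,0,-1],[0,-4,-34,-2,0,0,-1],[0,-3,-34,-2,0,0,-1],[0,-2,-34,-2,0,0,-1],[0,-1,-34,-2,0,0,-1],[0,0,-34,-2,0,0,-1],[0,1,-34,-2,0,0,-1]]'
python3 - <<'E'
from h import *
plan([.495,-.235,.14],195.9,g=-1,step=35)
E
```

```text
t: 13.1
ee_pos: [0.5076, -0.0764, 0.1317]
tool_rot: [-0.531, 0.467, 0.542, 0.454]
contact_force: [1.4, -0.1, -4.5]
opening: 0.0193
t 13.1 at [ 0.5076 -0.0764  0.1317] yaw -171.31 rv [-7.21  0.09 -1.33] F [ 1.4 -0.1 -4.5] n 5
[[-1.5,7.3,-31.0,-1.44,0.02,-0.27,-1],[-1.5,8.1,-30.8,-1.44,0.02,-0.27,-1],[-1.5,8.9,-30.6,-1.44,0.02,-0.27,-1],[-1.6,9.6,-30.3,-1.44,0.02,-0.27,-1],[-1.6,10.4,-30.1,-1.44,0.02,-0.27,-1]]
```

```bash
python3 -m handwheel '[[-1.5,7,-31,-1.4,0,-0.3,-1],[-1.5,8,-30,-1.4,0,-0.3,-1],[-1.5,9,-30,-1.4,0,-0.3,-1],[-1.5,10,-25,-1.4,0,-0.3,-1],[0,4,-10,-1,0,0,-1],[0,0,0,0,0,0,-1],[0,0,0,0,0,0,-1]]'
python3 - <<'E'
from h import *
save(cam("wrist"),"w7");save(cam("scene"),"scene7");save(cam("side"),"side7")
plan([.495,-.235,.06],195.9,g=-1,step=35)
E
```

```text
t: 13.8
ee_pos: [0.4878, -0.2157, 0.1292]
tool_rot: [-0.556, 0.432, 0.567, 0.427]
contact_force: [-0.9, -0.4, -3.4]
opening: 0.0188
t 13.95 at [ 0.4883 -0.2151  0.1298] yaw -164.69 rv [-0.59  0.47 -0.83] F [-0.6  0.4 -3.3] n 3
[[23.2,-0.7,-7.2,-0.2,0.16,-0.28,-1],[23.2,-0.6,-7.1,-0.2,0.16,-0.28,-1],[23.2,-0.5,-7.0,-0.2,0.16,-0.28,-1]]
```

View pics/w7.png

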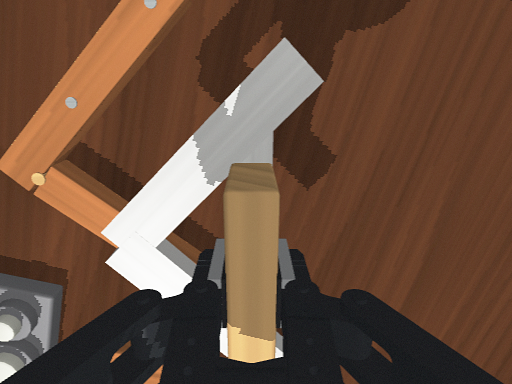

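View pics/scene7.png

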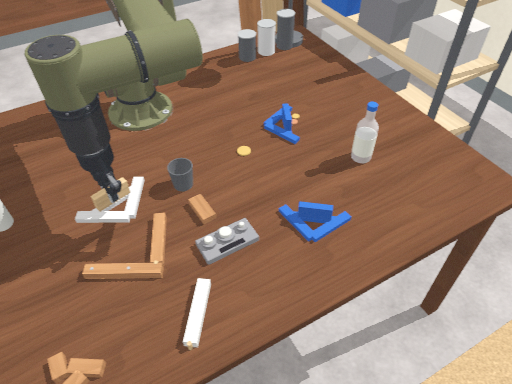

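The square is held at the right heading over the frame's mouth and the bystanders are untouched. Descending, about 60 mm short of the seat.

```bash
python3 -m handwheel '[[15,-0.5,-7,-0.2,0.2,-0.3,-1],[23,-0.5,-7,-0.2,0.2,-0.3,-1],[23,-0.5,-6,-0.2,0.1,-0.2,-1],[15,0,0,0,0,0,-1],[5,0,0,0,0,0,-1],[0,0,0,0,0,0,-1]]'
python3 - <<'E'
from h import *
plan([.4959,-.236,.0235],195.9,g=-1,step=35)
E
```

```text
t: 14.55
ee_pos: [0.4973, -0.2302, 0.0476]
tool_rot: [0.567, -0.424, -0.565, -0.425]
contact_force: [-0.7, 1.0, -2.8]
opening: 0.0189
t 14.55 at [ 0.4973 -0.2302  0.0476] yaw -163.7 rv [ 0.4  -0.12  0.2 ] F [-0.7  1.  -2.8] n 1
[[24.1,3.0,-5.1,0.4,-0.12,0.2,-1]]
```

```bash
python3 -m handwheel '[[8,2,-4,0.3,-0.1,0.2,-1],[6,0,-1,0,0,0,-1],[4,0,0,0,0,0,-1],[2,0,0,0,0,0,-1],[0,0,0,0,0,0,-1]]'
python3 - <<'E'
from h import *
plan([.4959,-.236,.0235],195.9,g=-1,step=35)
save(cam("wrist"),"w8")
E
```

```text
t: 15.05
ee_pos: [0.4987, -0.2358, 0.0289]
tool_rot: [0.566, -0.425, -0.564, -0.426]
contact_force: [1.5, 0.7, -3.9]
opening: 0.0191
t 15.05 at [ 0.4987 -0.2358  0.0289] yaw -163.95 rv [ 0.15 -0.13  0.19] F [ 1.5  0.7 -3.9] n 1
[[5.4,2.8,0.6,0.15,-0.13,0.19,-1]]
```

View pics/w8.png

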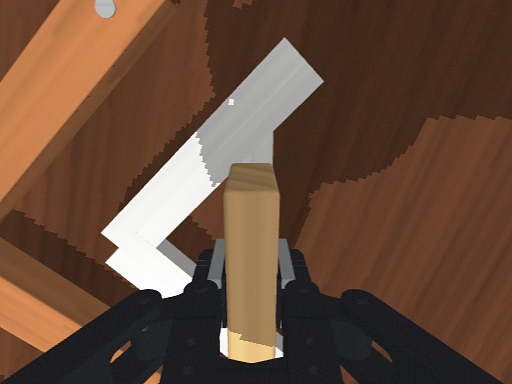

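```bash
python3 -m handwheel '[[3,0,0,0.1,-0.1,0.2,-1],[2,0,0,0,0,0,-1],[1.5,0,0,0,0,0,-1],[0,0,0,0,0,0,-1]]'
python3 - <<'E'
from h import *
plan([.4959,-.236,.0225],195.9,g=-1,step=35)
E
```

```text
t: 15.5
ee_pos: [0.4994, -0.2359, 0.0233]
tool_rot: [0.565, -0.426, -0.564, -0.426]
contact_force: [-0.4, 1.1, -1.8]
opening: 0.0192
t 15.5 at [ 0.4994 -0.2359  0.0233] yaw -164.04 rv [ 0.06 -0.09  0.07] F [-0.4  1.1 -1.8] n 1
[[0.8,3.4,0.9,0.06,-0.09,0.07,-1]]
```

```bash
python3 -m handwheel '[[0.3,-6,0,0,0,0,-1],[0,-8,0,0,0,0,-1],[0,-8,0,0,0,0,-1],[0,-8,0,0,0,0,-1],[0,-6,0,0,0,0,-1],[0,0,0,0,0,0,-1]]'
python3 - <<'E'
from h import *
plan([.5555,-.219,.0232],195.9,g=-1,step=35)
save(cam("wrist"),"w9")
E
```

```text
t: 16.1
ee_pos: [0.5378, -0.2252, 0.0233]
tool_rot: [0.566, -0.426, -0.564, -0.426]
contact_force: [0.4, -0.6, -1.4]
opening: 0.0192
t 16.1 at [ 0.5378 -0.2252  0.0233] yaw -164.01 rv [ 0.09 -0.13  0.08] F [ 0.4 -0.6 -1.4] n 1
[[0.2,-18.7,1.1,0.09,-0.13,0.08,-1]]
```

View pics/w9.png

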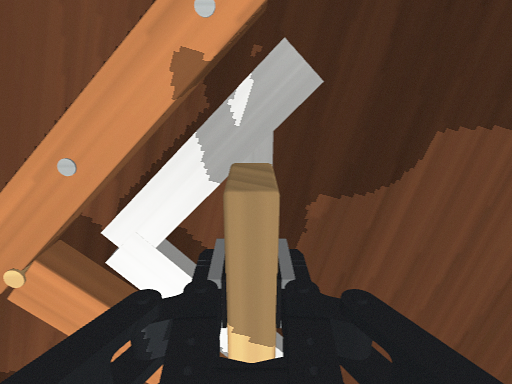

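```bash
python3 -m handwheel '[[0,-5,0,0,0,0,-1],[0,-5,0,0,0,0,-1],[0,-2,0,0,0,0,-1]]'
python3 -m handwheel '[[0,-2,0,0,0,0,-1],[0,0,0,0,0,0,-1]]'
python3 - <<'E'
from h import *
plan([.5555,-.219,.0232],195.9,g=-1,step=35)
print(ctrl.get_obs()["wrist_torque"])
save(cam("wrist"),"w10")
E
```

```text
t: 16.45
ee_pos: [0.5486, -0.2223, 0.0233]
tool_rot: [0.565, -0.426, -0.564, -0.425]
contact_force: [-3.3, -2.2, 0.0]
opening: 0.019
t: 16.65
ee_pos: [0.5505, -0.222, 0.0234]
tool_rot: [0.565, -0.427, -0.564, -0.425]
contact_force: [-1.0, 0.1, -1.2]
opening: 0.019
t 16.65 at [ 0.5505 -0.222   0.0234] yaw -164.01 rv [ 0.09 -0.14 -0.1 ] F [-1.   0.1 -1.2] n 1
[[0.2,-5.6,1.5,0.09,-0.14,-0.1,-1]]
[-0.05901259  0.31744746  0.16748632]
```

View pics/w10.png

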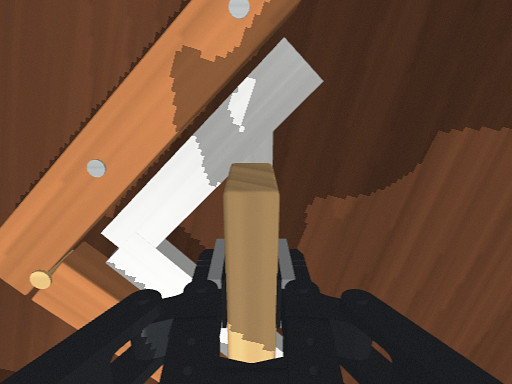

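```bash
python3 -m handwheel '[[0,-2.5,0.3,0,0,0,-1],[0,-2.5,0.3,0,0,0,-1]]'
python3 -m handwheel '[[0,-2,0.3,0,0,0,-1]]'
python3 -m handwheel '[[0,-2,0.3,0,0,0,-1]]'
python3 -m handwheel '[[0,-2,0,0,0,0,-1]]'
python3 - <<'E'
from h import *
plan([.5555,-.219,.0232],195.9,g=-1,step=35)
print(ctrl.get_obs()["wrist_torque"])
save(cam("wrist"),"w11")
E
```

```text
t: 16.9
ee_pos: [0.5545, -0.2206, 0.0235]
tool_rot: [0.565, -0.427, -0.565, -0.424]
contact_force: [-3.9, -2.3, -0.1]
opening: 0.0195
t: 17.0
ee_pos: [0.5561, -0.22, 0.0236]
tool_rot: [-0.565, 0.427, 0.565, 0.424]
contact_force: [-4.6, -3.0, -0.5]
opening: 0.0194
t: 17.1
ee_pos: [0.5574, -0.2195, 0.0236]
tool_rot: [-0.564, 0.428, 0.565, 0.423]
contact_force: [-9.1, -3.6, 2.7]
opening: 0.0191
t: 17.2
ee_pos: [0.5576, -0.2194, 0.0238]
tool_rot: [-0.563, 0.429, 0.566, 0.422]
contact_force: [-13.8, -1.7, 6.1]
opening: 0.0192
t 17.2 at [ 0.5576 -0.2194  0.0238] yaw -164.06 rv [ 0.04 -0.14 -0.58] F [-13.8  -1.7   6.1] n 1
[[0.6,1.9,1.0,0.04,-0.14,-0.58,-1]]
[-0.40096401  4.4463903   0.09783121]
```

View pics/w11.png

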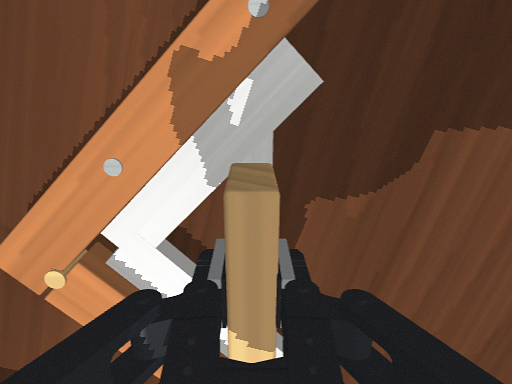

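Force has risen to about 14 N and the last 2 mm step moved only 0.2 mm, so it is against both battens. Solving for the reactions gives plate ≈11 N, stud ≈8 N. I'll check flushness and stud angle in the pictures.

```bash
python3 -m handwheel '[[0,-2.5,0,0,0,0,-1]]'
python3 -m handwheel '[[0,-2.5,0,0,0,0.3,-1]]'
python3 - <<'E'
from h import *
o=ctrl.get_obs();print(o["ee_pos"],yaw(R.from_quat(o["tool_rot"]).as_matrix()),o["contact_force"])
for n in("wrist","scene","side"): save(cam(n),n+"12")
im=np.load("pics/scene12.npz")["img"][...,::-1];a=cv2.resize(im[190:300,60:220],None,fx=5,fy=5,interpolation=cv2.INTER_CUBIC);cv2.imwrite("pics/c12.png",a)
im=np.load("pics/side12.npz")["img"][...,::-1];a=cv2.resize(im[90:200,210:370],None,fx=5,fy=5,interpolation=cv2.INTER_CUBIC);cv2.imwrite("pics/c13.png",a)
# outer faces of battens from scene cloud, before/after
for f in("scene0","scene12"):
    P=np.load(f"pics/{f}.npz")["P"];Z=P[...,2]
    m=(Z>.019)&(Z<.027)&(P[...,0]>.48)&(P[...,0]<.62)&(P[...,1]<-.08)&(P[...,1]>-.19)&(P[...,1]>-.19)
    q=P[m][:,:2]
    # stud strip: near line
    b=np.radians(153);dd=(q-[.5724,-.150])@[-np.sin(b),np.cos(b)];q=q[np.abs(dd)<.025]
    V=np.linalg.svd(q-q.mean(0),full_matrices=False)[2][0];print(f,len(q),q.mean(0),np.degrees(np.arctan2(V[1],V[0]))%180)
E
```

```text
t: 17.35
ee_pos: [0.5578, -0.2194, 0.0241]
tool_rot: [-0.561, 0.431, 0.567, 0.422]
contact_force: [-15.1, -1.6, 6.8]
opening: 0.0193
t: 17.45
ee_pos: [0.558, -0.2193, 0.0247]
tool_rot: [-0.559, 0.434, 0.569, 0.419]
contact_force: [-16.1, -0.6, 8.0]
opening: 0.019
[ 0.55799186 -0.21925945  0.02467112] -164.19569624341815 [-16.08275087  -0.58003122   7.98936104]
scene0 449 [ 0.56367213 -0.1436824 ] 155.5435830925329
scene12 447 [ 0.56727104 -0.13769314] 150.71994176465668
```

View pics/c12.png

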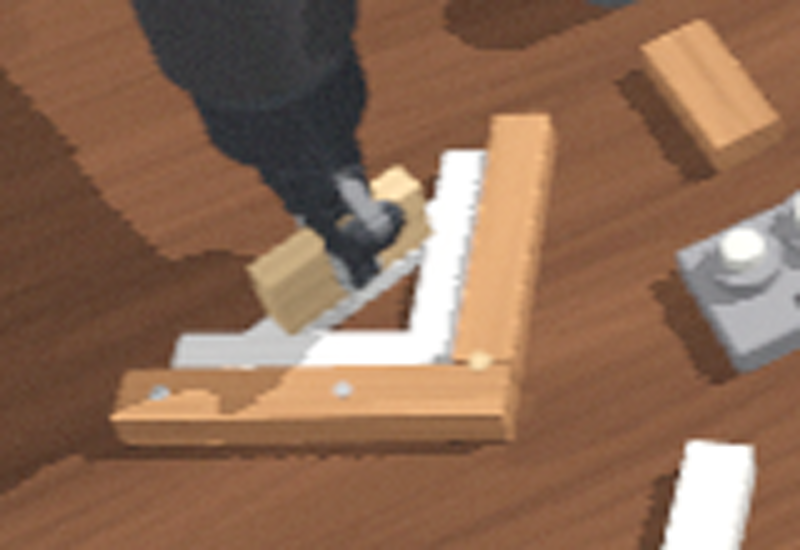

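View pics/c13.png

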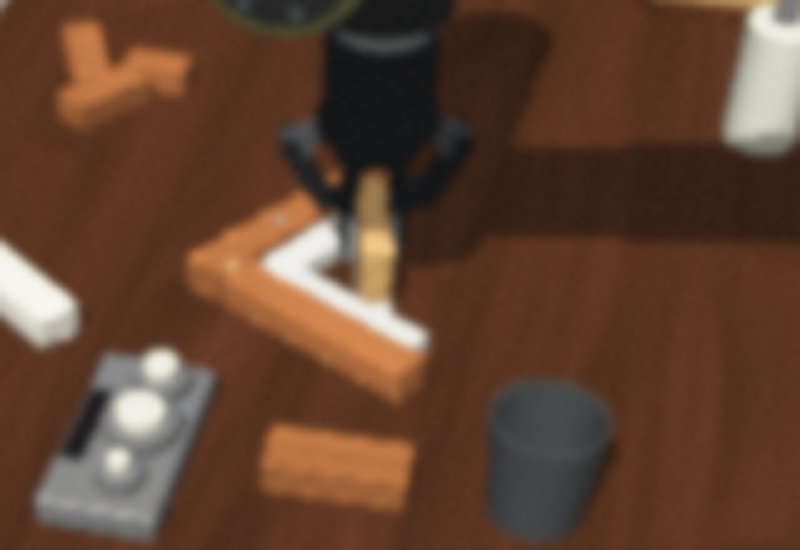

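View pics/wrist12.png

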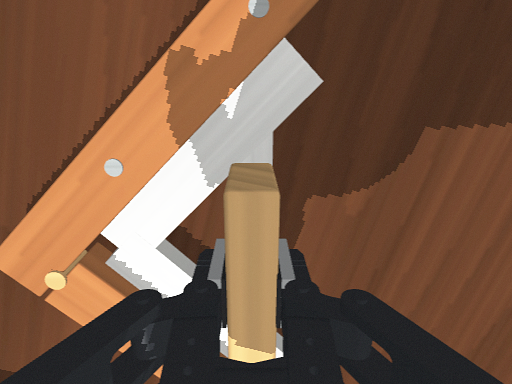

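Stud angle is 150.7° in the scene cloud, against 150.9° for square. The legs look flush with both battens. Next, how far is the tool tilting under the push?

```bash
python3 - <<'E'
from h import *
o=ctrl.get_obs();plan(o["ee_pos"],195.9,g=-1)
print(o["t"],o["ee_pos"],o["contact_force"],o["wrist_torque"])
P=np.load("pics/scene12.npz")["P"]; 
for f in("wrist11","wrist12"):
    try: P=np.load(f"pics/{f.replace('wrist11','w11')}.npz")["P"]
    except Exception as e: continue
    im=np.load(f"pics/{f.replace('wrist11','w11')}.npz")["img"].astype(int)
    k=np.zeros(im.shape[:2],bool);k[60:235,110:300]=1
    k&=(im.max(2)-im.min(2)<25)&(im.min(2)>110)&(P[...,2]<.03)&(P[...,2]>0)
    q=P[k];A=np.c_[q[:,:2],np.ones(len(q))];c=np.linalg.lstsq(A,q[:,2],rcond=None)[0];print(f,len(q),c,q[:,2].mean())
    k=np.zeros(im.shape[:2],bool);k[240:380,400:512]=1;k2=k.copy();k2[:]=0;k2[50:130,400:512]=1;k2&=P[...,2]<.03
    q=P[k2];A=np.c_[q[:,:2],np.ones(len(q))];print("bench",len(q),np.linalg.lstsq(A,q[:,2],rcond=None)[0],q[:,2].mean())
E
```

```text
t 17.6 at [ 0.5581 -0.2193  0.0248] yaw -164.19 rv [-0.09 -0.03 -1.47] F [-15.   -1.2   7.8] n 1
[[0.0,0.0,0.0,-0.09,-0.03,-1.47,-1]]
17.6 [ 0.55805627 -0.2192761   0.02479236] [-14.95937115  -1.17864971   7.8125447 ] [0.01529696 4.50145376 0.06552771]
wrist11 12732 [ 0.05174128 -0.03563736 -0.02653083] 0.01323686409765095
bench 8925 [ 0.00038895 -0.0008046  -0.00159246] -0.0011465484950039934
wrist12 12718 [ 0.04102888 -0.038348   -0.0204089 ] 0.013775315012729149
bench 8922 [ 0.00012204 -0.00038378 -0.00135375] -0.0011718343202090824
```

The tool has tilted 1.5° (0.026 rad) under the push. I'll straighten it while keeping a slightly smaller push.

```bash
python3 -m handwheel '[[0.5,-1.2,0,0,0,-1.5,-1]]'
python3 -m handwheel '[[0.5,-1.2,0,0,0,-1.2,-1]]'
python3 -m handwheel '[[0.5,-1.2,0,0,0,-1,-1]]'
python3 - <<'E'
from h import *
o=ctrl.get_obs();plan([.558,-.2193,.0233],195.9,g=-1);print(o["wrist_torque"])
E
```

```text
t: 17.7
ee_pos: [0.558, -0.219, 0.0241]
tool_rot: [-0.563, 0.427, 0.565, 0.426]
contact_force: [-5.6, -1.8, -1.6]
opening: 0.0187
t: 17.8
ee_pos: [0.558, -0.2189, 0.0234]
tool_rot: [0.567, -0.422, -0.561, -0.432]
contact_force: [-6.8, -1.0, 5.8]
opening: 0.019
t: 17.9
ee_pos: [0.5577, -0.219, 0.0237]
tool_rot: [0.57, -0.418, -0.558, -0.436]
contact_force: [-10.4, 1.1, 10.4]
opening: 0.0192
t 17.9 at [ 0.5577 -0.219   0.0237] yaw -164.27 rv [-0.17  0.08  1.76] F [-10.4   1.1  10.4] n 1
[[0.4,-0.1,-0.4,-0.17,0.08,1.76,-1]]
[0.03043195 4.64294732 0.12344197]
```

```bash
python3 -m handwheel '[[0,-1.8,0.5,-0.1,0,1.7,-1]]'
python3 -m handwheel '[[0,-1.8,0.5,-0.1,0,0,-1]]'
python3 - <<'E'
from h import *
o=ctrl.get_obs();plan([.558,-.2193,.0233],195.9,g=-1);print(o["wrist_torque"])
E
```

```text
t: 18.0
ee_pos: [0.5582, -0.2184, 0.024]
tool_rot: [-0.563, 0.426, 0.564, 0.427]
contact_force: [-2.4, -2.8, -5.3]
opening: 0.0193
t: 18.1
ee_pos: [0.5585, -0.2182, 0.0237]
tool_rot: [-0.563, 0.427, 0.565, 0.426]
contact_force: [-8.9, -6.2, 1.1]
opening: 0.0191
t 18.1 at [ 0.5585 -0.2182  0.0237] yaw -164.18 rv [-0.08  0.1  -0.23] F [-8.9 -6.2  1.1] n 1
[[0.4,0.7,-0.9,-0.08,0.1,-0.23,-1]]
[-2.12666761e+00  3.11862571e+00  7.97841145e-04]
```

```bash
python3 -m handwheel '[[0.3,-2.3,0.1,-0.1,0,-0.4,-1]]'
python3 -m handwheel '[[0.3,-2.3,0.1,0,0,-0.3,-1]]'
python3 - <<'E'
from h import *
o=ctrl.get_obs();plan([.558,-.2193,.0233],195.9,g=-1);print(o["wrist_torque"])
E
```

```text
t: 18.2
ee_pos: [0.5585, -0.2183, 0.0235]
tool_rot: [-0.563, 0.426, 0.565, 0.426]
contact_force: [-16.7, -1.2, 8.9]
opening: 0.0195
t: 18.3
ee_pos: [0.5585, -0.2183, 0.0235]
tool_rot: [-0.563, 0.427, 0.565, 0.426]
contact_force: [-14.2, -1.3, 6.3]
opening: 0.0192
t 18.3 at [ 0.5585 -0.2183  0.0235] yaw -164.18 rv [-0.08  0.17 -0.16] F [-14.2  -1.3   6.3] n 1
[[0.2,0.7,-0.9,-0.08,0.17,-0.16,-1]]
[-0.60387336  4.65272996 -0.00819176]
```

Upright now (0.16° off) and not moving. Plate ≈12 N, stud ≈8 N. I'll hold with the same push, then take a last look.

```bash
python3 -m handwheel '[[0.3,-2.3,0.2,0,0,-0.3,-1],[0.3,-2.3,0.2,0,0,-0.3,-1],[0.3,-2.3,0.2,0,0,-0.3,-1],[0.3,-2.3,0.2,0,0,-0.3,-1],[0.3,-2.3,0.2,0,0,-0.3,-1]]'
python3 - <<'E'
from h import *
o=ctrl.get_obs();plan([.5585,-.2183,.0235],195.9,g=-1);print(o["wrist_torque"])
for n in("wrist","scene","side"): save(cam(n),n+"14")
z=np.load("pics/wrist14.npz");cv2.imwrite("pics/c14.png",cv2.resize(z["img"][0:300,0:340,::-1],None,fx=2,fy=2,interpolation=cv2.INTER_CUBIC))
P=np.load("pics/scene14.npz")["P"];Z=P[...,2]
m=(Z>.019)&(Z<.027)&(P[...,0]>.48)&(P[...,0]<.62)&(P[...,1]<-.08)&(P[...,1]>-.19)
q=P[m][:,:2];b=np.radians(153);dd=(q-[.5724,-.150])@[-np.sin(b),np.cos(b)];q=q[np.abs(dd)<.025]
V=np.linalg.svd(q-q.mean(0),full_matrices=False)[2][0];print(np.degrees(np.arctan2(V[1],V[0]))%180)
# leg plane well inside the light leg
P=z["P"];k=cv2.fillPoly(np.zeros(Z.shape,np.uint8),[np.array([[125,230],[285,55],[305,80],[150,235]])],1)>0
k=cv2.erode(k.astype(np.uint8),np.ones((7,7)))>0
q=P[k];
for _ in range(3):
    A=np.c_[q[:,:2]-[.56,-.25],np.ones(len(q))];c=np.linalg.lstsq(A,q[:,2],rcond=None)[0];r=np.abs(A@c-q[:,2]);q=q[r<.0015]
print(len(q),c)
E
```

```text
t: 18.8
ee_pos: [0.5585, -0.2183, 0.0234]
tool_rot: [-0.562, 0.427, 0.565, 0.428]
contact_force: [-12.9, -1.4, 6.0]
opening: 0.0192
t 18.8 at [ 0.5585 -0.2183  0.0234] yaw -164.36 rv [-0.26  0.3  -0.07] F [-12.9  -1.4   6. ] n 1
[[-0.1,-0.0,-0.0,-0.26,0.3,-0.07,-1]]
[-0.96399473  4.37292187  0.38762121]
150.37821229660463
 ** On entry to DLASCL parameter number  4 had an illegal value
 ** On entry to DLASCL parameter number  4 had an illegal valueTraceback (most recent call last):
  File "<stdin>", line 14, in <module>
    x, resids, rank, s = _umath_linalg.lstsq(a, b, rcond,
                         ~~~~~~~~~~~~~~~~~~~^^^^^^^^^^^^^
                                             signature=signature)
                                             ^^^^^^^^^^^^^^^^^^^^
    raise LinAlgError("SVD did not converge in Linear Least Squares")
numpy.linalg.LinAlgError: SVD did not converge in Linear Least Squares
```

View pics/c14.png

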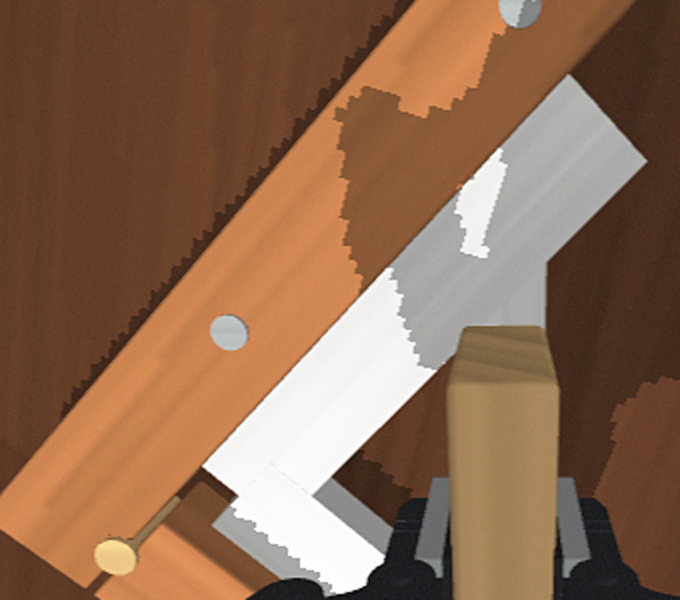

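```bash
python3 - <<'E'
from h import *
z=np.load("pics/wrist14.npz");P=z["P"]
for nm,poly in dict(leg=[[125,230],[285,55],[305,80],[150,235]],plate=[[20,240],[180,60],[230,50],[90,220]]).items():
    k=cv2.fillPoly(np.zeros(P.shape[:2],np.uint8),[np.array(poly)],1)
    q=P[cv2.erode(k,np.ones((7,7)))>0];q=q[np.isfinite(q).all(1)];q=q[np.abs(q[:,2]-np.median(q[:,2]))<.006]
    for _ in range(3):
        A=np.c_[q[:,:2]-[.56,-.25],np.ones(len(q))];c=np.linalg.lstsq(A,q[:,2],rcond=None)[0];r=np.abs(A@c-q[:,2]);q=q[r<.002]
    print(nm,len(q),c.round(4))
o=ctrl.get_obs();print(o["t"],o["ee_pos"],o["contact_force"],o["opening"])
E
```

```text
leg 4138 [-0.0061  0.0015  0.0128]
plate 6133 [-0.0059  0.0027  0.0232]
18.95 [ 0.55842107 -0.21827884  0.02332988] [-12.87081578  -2.76788996   5.81781171] 0.01903189075698787
```

The leg plane is parallel to the bench (tilt under 0.006 rad) and its height is right for lying flat. The push is steady and the grip held, so I'm handing in.

```bash
python3 -c "
from h import *
print(ticket.job_done()); o=ctrl.get_obs(); print(o['t'],o['ee_pos'],o['contact_force'],o['opening'])"
```

```text
the job is handed in; nothing more can be done
None
the job is handed in; nothing more can be done
```

The job is handed in at about 19 s, with the aluminium square pressed home in the corner and still gripped; no verdict was reported.

- **Keys:** I pressed the smallest, then the middle-sized, then the largest. Each stopped at z ≈ 0.036 m with over 20 N, which is fully in. I lifted off after each one.
- **Placing the square:** I took it by its wooden grip and lifted it over the tin. I set it down about 60 mm short of the corner and pushed it in flat along the bench.

My last checks before handing in:

| Check | Reading |
|---|---|
| Push on the tool | about 13 N, steady; about 8 N on the stud and 12 N on the plate half a second earlier |
| Position | no longer moving under the push |
| Stud direction | 150.4° and 150.7° in two scene measurements; 150.9° is square |
| Square's tilt | under 0.01 rad, lying on the bench |
| Leg against the plate | no gap visible, 0.2° apart in the picture |
| Bystanders | tin, offcut, disc and bottle looked unmoved |

- **Seat position:** the final tool position is about 3 mm from the seat I had estimated from the camera. I trusted the contact with both battens over that estimate, which is only good to 2 to 3 mm.
- **Tilt while pressing:** the tool tilted up to 1.8° while I adjusted the push, and I straightened it before the final hold.
- **After hand-in:** I could not read the state again, so these checks all come from just before.

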